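# Clamp the grater block in its stand with the cam lever

### The job

Take the grater block out of its rack and stand it upright on the green chopping board, let go and take it again by its two narrow ends, and lower it fully home in the socket of the grater stand while the lever is still open. Then turn the red-knobbed cam lever just far enough to take up the gap and push the orange sprung pad back about 2 mm; never overrun it past 4 mm. Let go of everything and leave the radish, bowl, bottle and peeler where they are.

Things in the scene. Friction and masses are not known exactly. Their poses are not given: they have to be found in the camera images.
- grater: Grater block: pale green with a steel rasp on top, 56 mm (own x) by 40 mm (y) by 75 mm tall (z), about 180 g. Origin: centre of its underside. Foot chamfered 4 mm all round. The narrow ends (+x and -x faces, 56 mm apart, 40 mm wide) bear grey patches. Fits either way round. At the start it stands in the rack, x along the rack's x.
- rack: Teal storage rack, fixed, 80 (x) by 58 (y) by 80 mm. Origin: centre of its underside. The block stands on its floor, 8 mm up. Walls at +x and -x, 80 mm high, 40 mm wide, cover the block's ends but for the top 3 mm (1.5 mm play each); lips at +y and -y reach only 14 mm above the table. So there the block can be gripped only across its 40 mm; it lifts straight out.
- board: Green chopping board, fixed, 170 (x) by 130 (y) by 8 mm thick. Origin: centre of its underside; its top is 8 mm above the table. It and the rack may swap sides.
- stand: White grater stand, fixed, base 160 (x) by 190 (y: -105 to +85) by 30 mm high. Origin: on the table under the middle of the socket. The cam is at its -y side, the orange pad at its +y side, both nearly up to the top of a seated block, which can thus be held there only by its narrow ends (x faces; free room above the base).
- socket (a point): Where the middle of the block's underside should come, on the floor of the stand's socket, 6 mm above the table (mouth 30 mm up); axes as the stand. The pocket spans x -29.5 to +29.5, y -22 to +31.5 mm; the pad overhangs it from y = +22.5 mm (up to 3 mm more), so go in at y = 0. The block's x goes along this x, either way round.
- pivot (a point): Vertical axis of the cam lever, fixed on the stand at x -7, y -34 mm; this point is 74 mm above the table (top of the lever arm). The cam is a disc of 18 mm radius set 7 mm off the axis: it reaches 18 - 7 cos(lever angle) mm from it towards the block, about 7 mm more per rad in the working range.
- knob (a point): Middle of the red round upright knob at the end of the lever, 18 mm across, from 74 to 108 mm above the table, 70 mm from the pivot axis. Push it from the side on an arc about the pivot. It takes under 1 N here, little more while the cam slides the block; when the block meets the pad this rises by 2 N or more within 0.1 rad, to about 4 or 5 N at the right setting.
- lever (a joint): Lever angle, rad: starts open at 0 to 0.3, grows counter-clockwise seen from above, stop at 2.7. At 0 the arm points from the pivot 170 degrees clockwise of the stand's +x; it sweeps round the -y side, away from the block. Friction keeps it where it is left, also when clamped. The block meets the pad somewhere between 1.3 and 1.9 rad, by the pad's hidden setting.
- pad (a joint): How far the orange sprung pad (48 mm wide, 40 to 79 mm above the table) is pushed back towards the stand's +y, m: 0 at rest, stop at 0.006. It begins to give at 8 N and takes 3 N more per mm (about 14 N at 2 mm). Its rest position is set by a screw, anywhere in a range of 3 mm, different every time and not told.
- radish: Bystander: white radish lying on the table, 260 mm long along its x, 64 mm thick, 0.8 kg. Origin: underside, at mid length.
- bowl: Bystander: steel bowl, 110 mm across, 50 mm high. Origin: centre of its underside.
- bottle: Bystander: white bottle with blue cap, 60 mm across, 160 mm high. Origin: centre of its underside.
- peeler: Bystander: peeler with red handle lying on the table, 116 mm long, 46 mm wide, 12 mm high; x points from handle to blade. Origin: underside, where the handle meets the yoke.

How it is judged (in metres and radians):
On the way, in this order (a step that is already met when the one before it is completed fails the run):
1. the grater block stands upright on the chopping board, let go (x of grater in the frame of board between -0.085 and 0.085 m and y of grater in the frame of board between -0.065 and 0.065 m and z of grater in the frame of board below 0.0105 m and angle between grater's own z axis and vertical below 0.06 rad and contact force between the fingers and grater below 0.1 N), for 0.2 s.
2. the block is fully home in the socket with the lever still open (z of grater in the frame of stand below 0.009 m and x of grater in the frame of stand between -0.004 and 0.004 m and y of grater in the frame of stand between -0.004 and 0.012 m and angle between grater's own z axis and vertical below 0.1 rad and angle between the x axis of grater and the x axis of stand, either way round below 0.12 rad and value of joint lever below 0.7 rad), for 0.2 s.
At the end, for the whole second after the job is handed in: The block stands home in the socket (underside within 3 mm of the pocket floor, upright within 0.1 rad, in line with the stand within 0.12 rad), the lever is turned past 1.2 rad and holds the pad pushed back by 0.8 to 3.3 mm, everything at rest (z of grater in the frame of stand below 0.009 m and x of grater in the frame of stand between -0.004 and 0.004 m and y of grater in the frame of stand between -0.004 and 0.012 m and angle between grater's own z axis and vertical below 0.1 rad and angle between the x axis of grater and the x axis of stand, either way round below 0.12 rad and value of joint lever above 1.2 rad and value of joint pad between 0.0008 and 0.0033 m and linear speed of grater below 0.02 m/s and velocity of joint lever below 0.05 rad/s); the robot touches nothing.
It fails at once if the sprung pad is pushed back more than 4 mm: the clamp is overrun (value of joint pad above 0.004 m).
It fails at once if the radish is moved more than 25 mm (distance of radish from where it was at the start of the episode above 0.025 m).
It fails at once if the bowl is moved more than 25 mm (distance of bowl from where it was at the start of the episode above 0.025 m).
It fails at once if the bottle is moved more than 25 mm (distance of bottle from where it was at the start of the episode above 0.025 m).
It fails at once if the peeler is moved more than 25 mm (distance of peeler from where it was at the start of the episode above 0.025 m).
It also fails if it takes over 72 s, if anything falls off the work surface, if the arm or the gripper's body presses on something with over 40 N, if the wrist force passes 120 N, or if a joint passes its speed limit or range.

### The arm

A 6-joint arm with a two-finger parallel gripper is mounted at the origin on the work surface. World frame = base frame: x ahead of the robot, y to its left, z up, the work surface at z = 0. Lengths are in mm, angles in rad, forces in N, time in s.
With the tool pointing down it reaches from about 300 to 775 mm from the base axis. Payload 14.6 kg.
Tool frame: the origin (TCP) lies between the finger pads; the fingertips stand 19 mm ahead of it and the grasp point (between the pads) is the TCP; z points along the fingers, y is the line along which they close (so a half turn about z gives the same grasp; the last joint's range is limited). The gripper opens to 94 mm and grips with 3 to 60 N. Pads are 16 mm wide; open, the fingers measure 119 mm over their backs; the gripper's body (75 mm by 177 mm) begins 78 mm behind the grasp point.
Start: joints at [1.179, 0.3, 1.521, -0, 1.321, -0.067], TCP at [175.513, 521.234, 224.446] pointing down, gripper open.
Joint ranges: [-3.03, 3.03], [-0.79, 2.21], [0.23, 2.52], [-1.04, 4.18], [0, 3.07], [-2.55, 2.55]. Speed limits (rad/s): [2.22, 2.22, 2.57, 3.14, 3.14, 3.14].

### API

Orientations are given as [roll, pitch, yaw] about the fixed x, y, z axes, in that order (R = Rz(yaw) Ry(pitch) Rx(roll)).
In Python, from cell import monitor, imaging, job, find_in, trace gives the robot as it stands. The module is installed in compiled form; this text tells all that it offers.
- The arm moves only by the tool arm_command, never from a script. Its argument "steps" is a list of rows, each a list of 5 numbers: the opening, from 0 (shut) to 1 (fully open), then the shift along the tool's x, y, z in mm, then the turn about the tool's z in degrees. In form: [[gripper, dx, dy, dz, turn], ...]. A call has 1 to 20 rows; each row is the pose to reach, as a shift and turn from the pose commanded when the call began, along the tool's axes at that moment; what a row does not reach only later rows make up. A row lasts 1/8 s, in which the tool goes at most 62.5 mm and 10.7 degrees, less where a joint would pass 70% of its speed; a pose out of reach is approached as far as the arm can. A call with a gripper value outside its range is refused whole. The fingers move at their own pace and stop on an object; "force" is the grip in N (left out, the last holds). Time passes only in rows, so rows that repeat a pose let the fingers close. It gives the time, the measured TCP pose, the force, the opening and the grip force at its end, in the units of the state.
- monitor.read_state(): the state, without advancing time (a new reading comes with each control period).
- imaging.camera(name): name is "scene" or "top"; returns a dict with "img" (480x640x3 uint8, red, green, blue), "mtx" (3x3 intrinsics, pixels), "view" (4x4, takes a point from world to camera coordinates). Camera axes: x right, y down, z forward; pixel columns grow to the right and rows downward; lengths in mm; the calibration is good to about 2 mm. A picture is of the moment at which its call begins. There is no depth.
- job.sign_off(): hands the job in; it is judged then, once.
Trained networks look in a picture, given as the dict that the camera call returned (one of the last four; its "shot" number tells which), for a name from the list of things; names that differ only in an ending like _2 or _b are one class to them, and where a whole thing is asked for, a point or a joint stands for the part that bears it (a point fixed in the world has none). Each returns a list of dicts, best first, with "p" (0 to 1); they miss things now and then, are a little off and sometimes report something else, mostly with a low value. They report only what shows in the picture. A call takes as long as a camera call.
- find_in(picture, target): "rect" ([centre column, centre row, width, height] in pixels, round what is visible of it).
- trace(picture, target): "region" (480x640 bool, what is visible of it) and "rect" ([centre column, centre row, width, height] in pixels, round what is visible of it).
The state is a dict: "clock": time; "joints": joint angles; "qd": joint speeds; "effort": joint torques, N m; "eef_pos": TCP position; "eef_rot": TCP orientation; "wrist_force": force on the tool from outside, world axes, zero at the start; "moment": the same for the moment, N m; "finger_gap": finger opening in mm; "finger_force": force on a finger pad.
Only numpy, scipy, OpenCV 4.12 (cv2) and the standard library are available. Lean on these libraries where they do the work, as an engineer would, in place of code of your own. Each camera call takes 0.05 s, during which the arm holds its last target. There are 200 camera calls.

## Working session

There is one attempt and no reset: what is moved stays moved. The work goes in short steps, Python scripts to look and compute and a tool call to move; the robot and the scene stay as the last step left them, time stands still between calls to the robot, and variables do not carry over. Pictures are saved under pics/ and viewed, at most 10 in all, crops included, and the job is handed in when it is done.

Besides the shell and the picture viewer there is one more tool, called as a command line: name --pt "numbers of a row" for each row, then --argument value for the rest. arm_command: Moves the arm, as the interface text tells. Its arguments: {"type":"object","properties":{"steps":{"type":"array","items":{"type":"array","items":{"type":"number"}}},"force":{"type":"number"}},"required":["steps"]}

```bash
mkdir -p pics; cat > h.py <<'E'
from cell import monitor, imaging, job, find_in, trace
import numpy as np, cv2
def cams(): return {n:imaging.camera(n) for n in("scene","top")}
def proj(c,P):
    P=np.atleast_2d(P); V=np.array(c["view"]); q=P@V[:3,:3].T+V[:3,3]; q=q@np.array(c["mtx"]).T; return q[:,:2]/q[:,2:]
def ray(c,u,v,z):
    V=np.array(c["view"]);R=V[:3,:3];o=-R.T@V[:3,3];d=R.T@np.linalg.inv(c["mtx"])@[u,v,1]; return o+d*(z-o[2])/d[2]
def save(c,f): cv2.imwrite("pics/"+f,cv2.cvtColor(c["img"],cv2.COLOR_RGB2BGR))
E
python3 - <<'E'
from h import *
C=cams()
print(monitor.read_state())
for n,c in C.items():
    save(c,n+"0.png"); V=np.array(c["view"]); print(n,-V[:3,:3].T@V[:3,3], V[:3,:3].round(2).tolist(), c["mtx"])
    for t in "grater rack board stand knob lever pad radish bowl bottle peeler".split():
        print(t,[(round(d["p"],2),np.round(d["rect"]).tolist(), ray(c,d["rect"][0],d["rect"][1],30).round().tolist()) for d in find_in(c,t)[:2]])
E
```

```text
{'clock': 0.1, 'joints': array([ 1.17938298e+00,  3.00437073e-01,  1.52151791e+00,  6.82230614e-06,
        1.32066911e+00, -6.66139976e-02]), 'qd': array([-1.25339454e-03,  6.24034485e-05, -1.43327728e-03,  1.88809943e-05,
       -3.77130679e-04,  1.06453622e-03]), 'effort': array([ 1.70054354e-03, -5.32651484e+01, -3.53275466e+01,  7.10224779e-02,
        2.36251310e-02, -5.87416298e-05]), 'eef_pos': array([175.44419771, 521.04752979, 223.93169976]), 'eef_rot': array([-3.14056395e+00, -7.52505649e-05,  2.81679158e+00]), 'wrist_force': array([-0.34551827,  0.07139157, -0.10366014]), 'moment': array([ 0.00372717, -0.00491262, -0.00933118]), 'finger_force': 0.0, 'finger_gap': 94.069802270374}
scene [1251.80862425  850.32458729  957.00994717] [[-0.77, 0.64, 0.0], [0.38, 0.47, -0.8], [-0.51, -0.61, -0.61]] [[534.27215616   0.         320.00594708]
 [  0.         534.27215616 241.59376741]
 [  0.           0.           1.        ]]
grater [(0.92, [423.0, 327.0, 22.0, 41.0], [499.0, 324.0, 30.0]), (0.48, [278.0, 234.0, 85.0, 77.0], [545.0, -194.0, 30.0])]
rack [(0.6, [418.0, 331.0, 43.0, 
[... 1336 characters left out ...]
184.0, 30.0])]
knob [(0.6, [389.0, 245.0, 24.0, 36.0], [527.0, -234.0, 30.0]), (0.48, [492.0, 236.0, 41.0, 30.0], [545.0, -498.0, 30.0])]
lever [(0.7, [389.0, 244.0, 24.0, 35.0], [530.0, -234.0, 30.0]), (0.66, [369.0, 238.0, 83.0, 69.0], [545.0, -183.0, 30.0])]
pad [(0.7, [256.0, 247.0, 52.0, 68.0], [529.0, 105.0, 30.0]), (0.63, [360.0, 235.0, 8.0, 19.0], [554.0, -159.0, 30.0])]
radish [(0.85, [292.0, 156.0, 97.0, 33.0], [771.0, 11.0, 30.0]), (0.29, [370.0, 237.0, 85.0, 79.0], [549.0, -185.0, 30.0])]
bowl [(0.94, [137.0, 356.0, 46.0, 46.0], [265.0, 399.0, 30.0])]
bottle [(0.62, [489.0, 233.0, 41.0, 30.0], [552.0, -491.0, 30.0])]
peeler [(0.72, [295.0, 289.0, 17.0, 52.0], [421.0, 9.0, 30.0])]
```

```bash
python3 - <<'E'
import cv2,numpy as np
t=cv2.imread("pics/top0.png");s=cv2.imread("pics/scene0.png")
cv2.imwrite("pics/a.png",cv2.resize(t[180:320,130:430],(800,373),interpolation=2))
cv2.imwrite("pics/b.png",cv2.resize(s[170:380,220:460],(685,600),interpolation=2))
E
```

```text
(no output)
```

View pics/a.png

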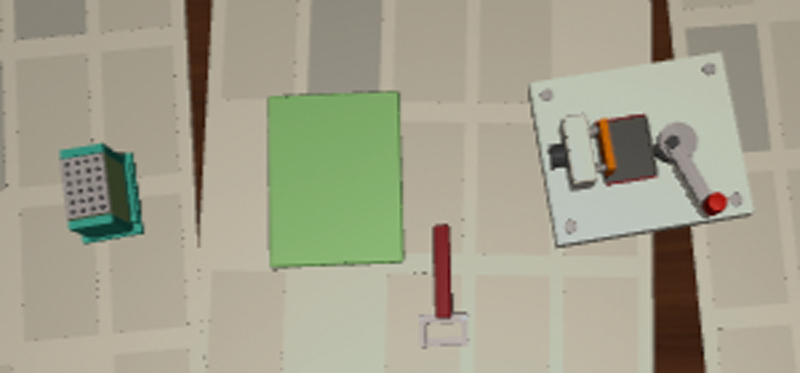

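View pics/b.png

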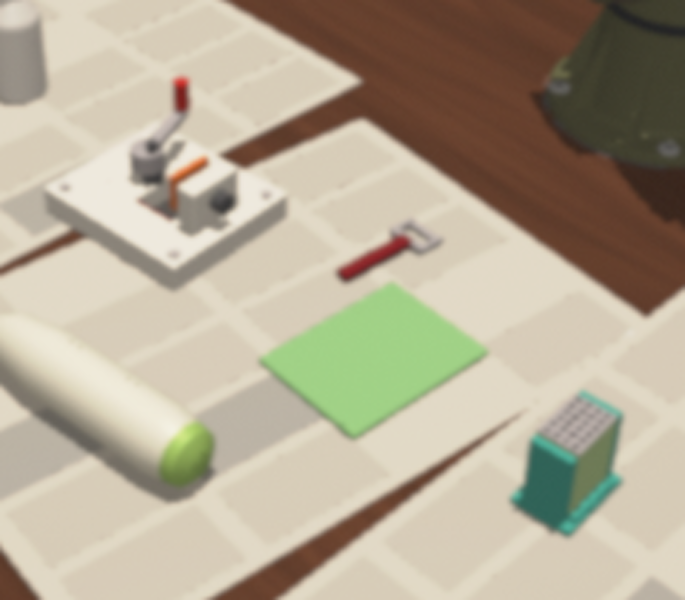

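```bash
cat > fit.py <<'E'
from h import *
from scipy.optimize import minimize
def box(x0,x1,y0,y1,z0,z1): return np.array([[x,y,z] for x in(x0,x1) for y in(y0,y1) for z in(z0,z1)],float)
RACK=[box(-40,40,-29,29,0,14),box(-40,40,-20,20,0,80),box(-28,28,-20,20,8,83)]
BOARD=[box(-85,85,-65,65,0,8)]
STAND=[box(-80,80,-105,85,0,30)]
GR=[box(-28,28,-20,20,0,75)]
S=4
def render(c,boxes,p):
    x,y,z,w=p;R=np.array([[np.cos(w),-np.sin(w),0],[np.sin(w),np.cos(w),0],[0,0,1]])
    m=np.zeros((480*S,640*S),np.uint8)
    for b in boxes:
        q=(proj(c,b@R.T+[x,y,z])+.5)*S-.5
        cv2.fillConvexPoly(m,cv2.convexHull(np.round(q*16).astype(np.int32)),255,shift=4)
    return cv2.resize(m,(640,480),interpolation=cv2.INTER_AREA)/255.
def fit(views,boxes,p0,z=True):
    def cost(p):
        p=p if z else [p[0],p[1],p0[2],p[2]]
        return sum(np.abs(render(c,boxes,p)-m).sum() for c,m in views)
    p=list(p0) if z else [p0[0],p0[1],p0[3]]
    n=len(p); st=np.array([8,8,6,.15] if z else [8,8,.15])
    for k in range(3):
        r=minimize(cost,p,method="Nelder-Mead",options=dict(initial_simplex=np.vstack([p]+[np.array(p)+st*np.eye(n)[i] for i in range(n)]),xatol=.02,fatol=.2)); p=r.x; st=st/2
    return p.round(3),round(r.fun,1)
E
python3 - <<'E'
from fit import *
C=cams(); M={}
for n,c in C.items():
    for t in("grater","rack","board","stand","knob"):
        d=trace(c,t); M[n,t]=d[0]["region"] if d else None; print(n,t,[(round(e["p"],2),np.round(e["rect"]).tolist(),int(e["region"].sum())) for e in d[:2]])
T,Sc=C["top"],C["scene"]
for nm,bx,p0,ks in(("rack",RACK,[515,333,0,0],("rack","grater")),("board",BOARD,[530,115,0,0],("board",)),("stand",STAND,[545,-180,0,.2],("stand",))):
    if nm=='board': p0=[530,115,0,0]
    m={n:np.any([M[n,k] for k in ks if M[n,k] is not None],0) for n in C}
    for n in C: print(nm,n,fit([(C[n],m[n])],bx,p0,False))
    print(nm,"both,z",fit([(C[n],m[n]) for n in C],bx,p0,True),fit([(C[n],m[n]) for n in C],bx,p0,False))
E
```

```text
scene grater [(0.57, [424.0, 328.0, 22.0, 42.0], 607)]
scene rack [(0.83, [418.0, 334.0, 40.0, 48.0], 657), (0.27, [506.0, 295.0, 43.0, 34.0], 1216)]
scene board [(0.74, [353.0, 296.0, 81.0, 56.0], 2326)]
scene stand [(0.56, [279.0, 232.0, 86.0, 75.0], 2532)]
scene knob [(0.83, [277.0, 214.0, 20.0, 37.0], 248)]
top grater [(0.57, [166.0, 249.0, 26.0, 22.0], 516)]
top rack [(0.86, [170.0, 252.0, 27.0, 37.0], 457)]
top board [(0.98, [256.0, 247.0, 52.0, 66.0], 3204)]
top stand [(0.6, [370.0, 239.0, 80.0, 71.0], 4189)]
top knob [(0.6, [389.0, 244.0, 25.0, 34.0], 341)]
rack scene (array([5.20845e+02, 3.32698e+02, 2.43000e-01]), np.float64(119.0))
rack top (array([5.19521e+02, 3.32185e+02, 1.44000e-01]), np.float64(55.3))
rack both,z (array([ 5.19847e+02,  3.32299e+02, -1.39500e+00,  2.03000e-01]), np.float64(186.0)) (array([5.19595e+02, 3.32558e+02, 2.02000e-01]), np.float64(190.9))
board scene (array([5.33165e+02, 1.11353e+02, 1.10000e-02]), np.float64(99.5))
board top (array([5.35476e+02, 1.12175e+02, 1.00000e-02]), np.float64(95.9))
board both,z (array([5.35130e+02, 1.11929e+02, 2.42000e-01, 1.60000e-02]), np.float64(211.2)) (array([5.35000e+02, 1.11507e+02, 2.30000e-02]), np.float64(214.6))
stand scene (array([ 5.52094e+02, -1.75827e+02,  1.31000e-01]), np.float64(669.1))
stand top (array([ 5.53080e+02, -1.75032e+02,  1.42000e-01]), np.float64(555.0))
stand both,z (array([ 5.53013e+02, -1.74844e+02,  1.11200e+00,  1.40000e-01]), np.float64(1232.3)) (array([ 5.52817e+02, -1.75093e+02,  1.40000e-01]), np.float64(1235.6))
```

```bash
cat > gc.py <<'E'
from fit import *
def gcmask(c,boxes,p,it=5):
    r=render(c,boxes,p); k=np.ones((3,3),np.uint8); fg=(r>.5).astype(np.uint8)
    out=cv2.dilate(fg,k,iterations=4); inn=cv2.erode(fg,k,iterations=4)
    ys,xs=np.where(out); y0,y1,x0,x1=ys.min()-12,ys.max()+13,xs.min()-12,xs.max()+13
    im=cv2.cvtColor(np.ascontiguousarray(c["img"][y0:y1,x0:x1]),cv2.COLOR_RGB2BGR)
    F=4; big=cv2.resize(im,None,fx=F,fy=F,interpolation=cv2.INTER_CUBIC)
    up=lambda a:cv2.resize(a[y0:y1,x0:x1],None,fx=F,fy=F,interpolation=cv2.INTER_NEAREST)
    m=np.where(up(inn)>0,1,np.where(up(fg)>0,3,np.where(up(out)>0,2,0))).astype(np.uint8)
    cv2.grabCut(big,m,None,np.zeros((1,65)),np.zeros((1,65)),it,cv2.GC_INIT_WITH_MASK)
    s=((m==1)|(m==3)).astype(np.float32)
    o=np.zeros((480,640)); o[y0:y1,x0:x1]=cv2.resize(s,(x1-x0,y1-y0),interpolation=cv2.INTER_AREA); return o
E
python3 - <<'E'
from gc import *
E
mv gc.py seg.py
python3 - <<'E'
from seg import *
C=cams()
for nm,bx,p in(("rack",RACK,[519.8,332.4,0,.19]),("board",BOARD,[535,111.8,0,.015]),("stand",STAND,[553,-175,0,.14])):
    V=[(C[n],gcmask(C[n],bx,p)) for n in C]
    print(nm,[fit([v],bx,p,False) for v in V],fit(V,bx,p,False),fit(V,bx,p,True))
    for n,v in zip(C,V):
        if nm!="board": cv2.imwrite(f"pics/m_{nm}_{n}.png",v[1]*255)
# knob by colour
for n,c in C.items():
    hsv=cv2.cvtColor(c["img"],cv2.COLOR_RGB2HSV); m=((hsv[...,0]<8)|(hsv[...,0]>172))&(hsv[...,1]>170)&(hsv[...,2]>90)
    q=proj(c,[[520,-240,90]])[0]; yy,xx=np.mgrid[:480,:640]; m&=np.hypot(xx-q[0],yy-q[1])<35
    print(n,m.sum(),xx[m].mean(),yy[m].mean(),xx[m].min(),xx[m].max(),yy[m].min(),yy[m].max(),[ray(c,xx[m].mean(),yy[m].mean(),z).round(1) for z in(91,105)])
E
```

```text
rack [(array([5.22080e+02, 3.33967e+02, 1.82000e-01]), np.float64(52.0)), (array([5.20364e+02, 3.32829e+02, 1.55000e-01]), np.float64(40.5))] (array([5.21338e+02, 3.33093e+02, 1.65000e-01]), np.float64(110.1)) (array([ 5.20679e+02,  3.33114e+02, -1.21300e+00,  1.72000e-01]), np.float64(94.7))
board [(array([5.35500e+02, 1.11121e+02, 1.70000e-02]), np.float64(50.8)), (array([5.34844e+02, 1.11323e+02, 1.20000e-02]), np.float64(84.8))] (array([5.35059e+02, 1.10862e+02, 1.40000e-02]), np.float64(139.6)) (array([ 5.34744e+02,  1.11176e+02, -2.34000e-01,  2.30000e-02]), np.float64(140.4))
stand [(array([ 5.53832e+02, -1.76549e+02,  1.44000e-01]), np.float64(93.9)), (array([ 5.53045e+02, -1.74995e+02,  1.41000e-01]), np.float64(47.3))] (array([ 5.53035e+02, -1.75026e+02,  1.42000e-01]), np.float64(170.5)) (array([ 5.52982e+02, -1.75012e+02,  8.75000e-01,  1.41000e-01]), np.float64(165.0))
scene 17 283.05882352941177 202.05882352941177 282 284 198 207 [array([ 487.6, -245.1,   91. ]), array([ 499.9, -227.4,  105. ])]
top 34 398.3235294117647 255.41176470588235 395 401 253 258 [array([ 490.9, -244.6,   91. ]), array([ 489. , -242.1,  105. ])][ WARN:0@5.733] global loadsave.cpp:1063 imwrite_ Unsupported depth image for selected encoder is fallbacked to CV_8U.
```

```bash
cat >> h.py <<'E'
def to(x,y,z,yaw=None):
    "row [dx,dy,dz,turn] from present pose to world target"
    s=monitor.read_state(); y0=s["eef_rot"][2]; yaw=y0 if yaw is None else yaw
    from scipy.spatial.transform import Rotation as Ro
    R=Ro.from_euler("xyz",s["eef_rot"]).as_matrix(); d=R.T@(np.array([x,y,z])-s["eef_pos"])
    t=-((yaw-y0+np.pi/2)%np.pi-np.pi/2)
    print([round(float(v),1) for v in d],round(float(np.degrees(t)),1))
E
python3 -c "
from h import *
to(520.9,333.2,160,.17);to(520.9,333.2,58,.17)"
```

```text
[-387.3, -68.0, 64.4] -28.3
[-387.4, -68.0, 166.4] -28.3
```

arm_command --pt "1 -60 -10 10 -8" --pt "1 -120 -21 20 -16" --pt "1 -180 -32 30 -24" --pt "1 -240 -42 40 -28.3" --pt "1 -300 -53 50 -28.3" --pt "1 -360 -63 60 -28.3" --pt "1 -387.3 -68 64.4 -28.3" --pt "1 -387.3 -68 64.4 -28.3" --pt "1 -387.3 -68 64.4 -28.3" --pt "1 -387.3 -68 64.4 -28.3" --force 25

```text
clock: 3.15
eef_pos: [520.1, 334.0, 160.5]
eef_rot: [3.141, 0.0, -2.971]
wrist_force: [0.3, -0.1, 0.8]
finger_gap: 93.9
finger_force: 0.0
```

```bash
python3 -c "
from h import *
to(520.9,333.2,58,.17)
C=cams()
out=[]
for n,c in C.items():
    q=proj(c,[[521,333,100]])[0].astype(int); out.append(cv2.resize(c['img'][q[1]-50:q[1]+50,q[0]-50:q[0]+50],(400,400),interpolation=2))
cv2.imwrite('pics/c.png',np.hstack(out)[...,::-1])"
```

```text
[-0.6, -1.0, 102.5] 0.0
```

View pics/c.png

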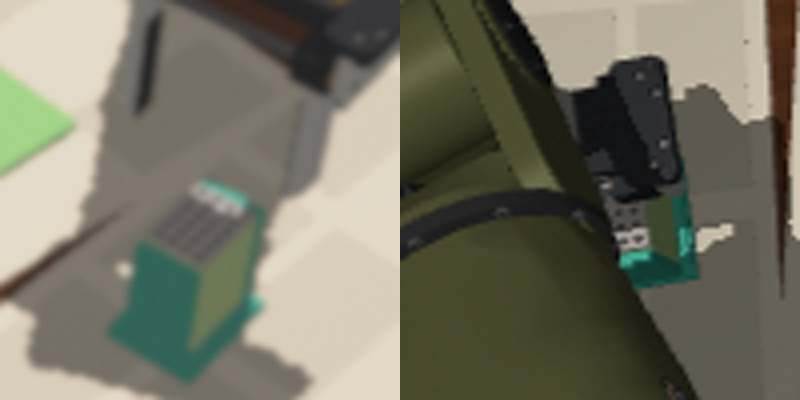

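Scene view (left): the fingers straddle the block, one on each side of its 40 mm, yaw aligned. Descending.

arm_command --pt "1 -0.5 -1 40 0" --pt "1 -0.5 -1 80 0" --pt "1 -0.5 -1 102.5 0" --pt "1 -0.5 -1 102.5 0" --pt "0 -0.5 -1 102.5 0" --pt "0 -0.5 -1 102.5 0" --pt "0 -0.5 -1 102.5 0" --pt "0 -0.5 -1 102.5 0" --pt "0 -0.5 -1 102.5 0" --pt "0 -0.5 -1 102.5 0"

```text
clock: 4.5
eef_pos: [521.6, 332.4, 57.6]
eef_rot: [3.141, 0.0, -2.973]
wrist_force: [-1.1, 1.3, 0.9]
finger_gap: 40.0
finger_force: 25.0
```

arm_command --pt "0 0 0 -20 0" --pt "0 0 0 -45 0" --pt "0 0 0 -80 0" --pt "0 0 0 -110 0" --pt "0 0 0 -110 0" --pt "0 0 0 -110 0"

```text
clock: 5.25
eef_pos: [521.1, 332.0, 166.7]
eef_rot: [-3.141, -0.001, -2.972]
wrist_force: [-0.1, 0.2, -2.3]
finger_gap: 40.3
finger_force: 25.0
```

```bash
python3 -c "
from h import *
to(535,111,100,.142);to(535,111,58.3,.142);print(monitor.read_state()['wrist_force'])"
```

```text
[23.4, -220.2, 66.9] 1.6
[23.4, -220.2, 108.6] 1.6
[-0.0803159   0.23574959 -2.34930232]
```

arm_command --pt "0 5 -45 10 1" --pt "0 11 -100 20 1.6" --pt "0 17 -155 35 1.6" --pt "0 22 -205 50 1.6" --pt "0 23.4 -220 66 1.6" --pt "0 23.4 -220 85 1.6" --pt "0 23.4 -220 100 1.6" --pt "0 23.4 -220 106 1.6" --pt "0 23.4 -220 107.5 1.6" --pt "0 23.4 -220 108 1.6" --pt "0 23.4 -220 108 1.6"

```text
clock: 6.62
eef_pos: [535.7, 111.6, 60.0]
eef_rot: [-3.142, 0.001, -3.0]
wrist_force: [0.0, 0.9, -2.0]
finger_gap: 40.0
finger_force: 25.0
```

arm_command --pt "0 0 0 0 0" --pt "0 0 0 0 0" --pt "0 0 0 0 0"

```text
clock: 7.0
eef_pos: [535.5, 111.5, 59.6]
eef_rot: [3.142, 0.0, -3.0]
wrist_force: [0.4, 0.0, -2.0]
finger_gap: 39.8
finger_force: 25.0
```

arm_command --pt "0 0 0 1 0" --pt "0 0 0 1.8 0" --pt "0 0 0 1.8 0" --pt "0 0 0 1.8 0"

```text
clock: 7.5
eef_pos: [535.5, 111.5, 57.7]
eef_rot: [-3.142, -0.0, -3.0]
wrist_force: [0.3, -0.7, -2.1]
finger_gap: 39.8
finger_force: 25.0
```

arm_command --pt "0 0 0 0.6 0" --pt "0 0 0 0.6 0" --pt "0 0 0 1.2 0" --pt "0 0 0 1.2 0"

```text
clock: 8.0
eef_pos: [535.6, 111.5, 57.6]
eef_rot: [-3.142, 0.0, -3.0]
wrist_force: [-7.0, -1.1, 12.9]
finger_gap: 40.1
finger_force: 25.0
```

arm_command --pt "0 0 0 -0.7 0" --pt "1 0 0 -0.7 0" --pt "1 0 0 -0.7 0" --pt "1 0 0 -0.7 0" --pt "1 0 0 -0.7 0" --pt "1 0 0 -0.7 0" --pt "1 0 0 -0.7 0" --pt "1 0 0 -25 0" --pt "1 0 0 -55 0" --pt "1 0 0 -80 0" --pt "1 0 0 -80 0"

```text
clock: 9.38
eef_pos: [536.2, 111.6, 138.0]
eef_rot: [-3.142, 0.003, -3.0]
wrist_force: [0.1, 0.3, -0.8]
finger_gap: 94.3
finger_force: 0.0
```

```bash
python3 - <<'E'
from seg import *
print(monitor.read_state()['joints'].round(2))
C=cams()
out=[]
for n,c in C.items():
    q=proj(c,[[535,111,60]])[0].astype(int); out.append(cv2.resize(c['img'][q[1]-40:q[1]+40,q[0]-40:q[0]+40],(400,400),interpolation=2))
    print(n,[(round(d['p'],2),np.round(d['rect']).tolist()) for d in find_in(c,'grater')[:1]])
cv2.imwrite('pics/d.png',np.hstack(out)[...,::-1])
p=[535.6,111.5,8,.1416];V=[(C[n],gcmask(C[n],GR,p)) for n in C]
print([fit([v],GR,p,False) for v in V],fit(V,GR,p,True))
E
```

```text
[ 0.14  0.38  1.63  0.    1.13 -1.57]
scene [(0.58, [351.0, 281.0, 25.0, 41.0])]
top []
[(array([5.35442e+02, 1.11386e+02, 5.20000e-02]), np.float64(67.4)), (array([539.179, 113.053,   1.553]), np.float64(97.4))] (array([ 5.36628e+02,  1.11962e+02,  7.97000e+00, -1.90000e-02]), np.float64(332.7))
```

View pics/d.png

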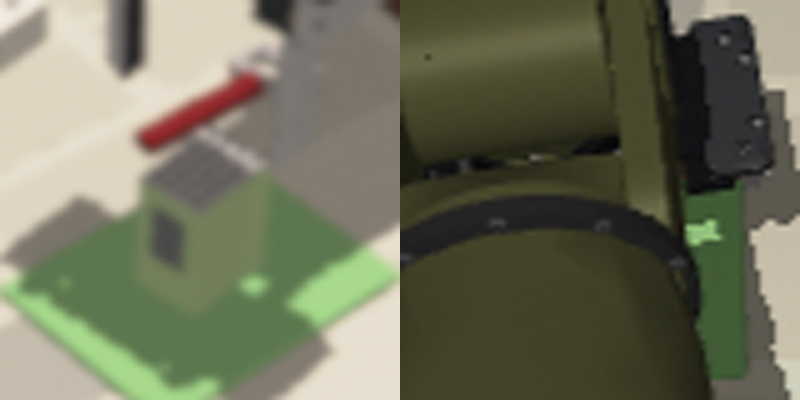

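The block stands upright and free on the board (left half, around 205,230), its grey end patches ready. Regripping across its ends.

arm_command --pt "1 0.6 0 0 10.7" --pt "1 0.6 0 0 21.4" --pt "1 0.6 0 0 32" --pt "1 0.6 0 0 42.7" --pt "1 0.6 0 0 53.4" --pt "1 0.6 0 0 64" --pt "1 0.6 0 0 74.7" --pt "1 0.6 0 0 85.4" --pt "1 0.6 0 0 90" --pt "1 0.6 0 0 90" --pt "1 0.6 0 30 90" --pt "1 0.6 0 60 90" --pt "1 0.6 0 78 90" --pt "1 0.6 0 78 90" --pt "0 0.6 0 78 90" --pt "0 0.6 0 78 90" --pt "0 0.6 0 78 90" --pt "0 0.6 0 78 90" --pt "0 0.6 0 78 90" --pt "0 0.6 0 78 90" --force 25

```text
clock: 12.08
eef_pos: [535.0, 111.4, 58.8]
eef_rot: [3.141, -0.0, 1.712]
wrist_force: [-0.5, -0.4, 4.9]
finger_gap: 56.1
finger_force: 25.0
```

arm_command --pt "0 0 0 -20 0" --pt "0 0 0 -50 0" --pt "0 0 0 -90 0" --pt "0 0 0 -90 0" --pt "0 0 0 -90 0"

```text
clock: 12.7
eef_pos: [534.4, 111.3, 147.4]
eef_rot: [-3.14, 0.0, 1.712]
wrist_force: [0.2, -0.8, -2.2]
finger_gap: 55.5
finger_force: 25.0
```

```bash
python3 -c "
from h import *
to(553.1,-175.2,150,.142+np.pi/2);print(monitor.read_state()['wrist_force'])"
```

```text
[-286.3, -21.8, -2.6] -0.0
[ 0.21663905 -0.80300927 -2.24794251]
```

arm_command --pt "0 -30 -2 -2 0" --pt "0 -80 -6 -2 0" --pt "0 -135 -10 -2 0" --pt "0 -190 -14 -2 0" --pt "0 -240 -18 -2 0" --pt "0 -275 -21 -2 0" --pt "0 -286.3 -21.8 -2 0" --pt "0 -286.3 -21.8 20 0" --pt "0 -286.3 -21.8 35 0" --pt "0 -286.3 -21.8 45 0" --pt "0 -286.3 -21.8 45 0" --pt "0 -286.3 -21.8 45 0"

```text
clock: 14.2
eef_pos: [553.9, -175.0, 104.1]
eef_rot: [3.141, 0.0, 1.712]
wrist_force: [0.4, 0.5, -1.0]
finger_gap: 56.0
finger_force: 25.0
```

```bash
python3 - <<'E'
from seg import *
to(553.1,-175.2,70,.142+np.pi/2)
C=cams()
out=[]
for n,c in C.items():
    q=proj(c,[[553,-175,60]])[0].astype(int); out.append(cv2.resize(c['img'][q[1]-50:q[1]+50,q[0]-50:q[0]+50],(400,400),interpolation=2))
cv2.imwrite('pics/e.png',np.hstack(out)[...,::-1])
E
```

```text
[-0.1, -0.8, 34.1] -0.0
```

View pics/e.png

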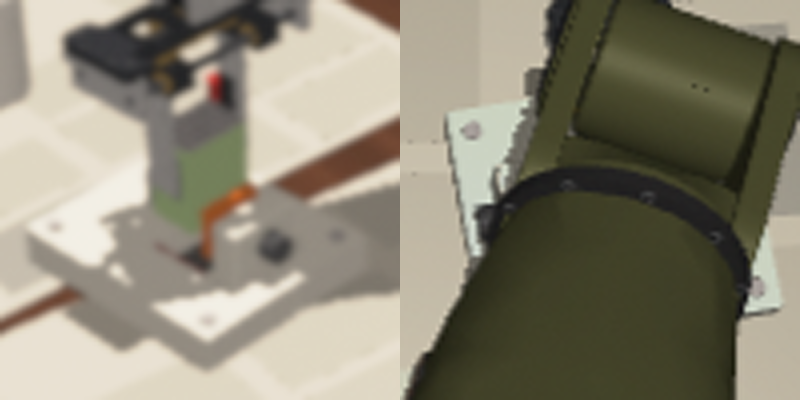

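The block hangs above the pocket, just behind the orange pad (left, ~205,220). Lowering in steps.

arm_command --pt "0 0 -0.8 10 0" --pt "0 0 -0.8 16 0" --pt "0 0 -0.8 20 0" --pt "0 0 -0.8 24 0" --pt "0 0 -0.8 27 0" --pt "0 0 -0.8 30 0" --pt "0 0 -0.8 30 0"

```text
clock: 15.18
eef_pos: [552.7, -175.2, 73.4]
eef_rot: [-3.141, -0.0, 1.712]
wrist_force: [0.4, -0.7, -2.4]
finger_gap: 55.8
finger_force: 25.0
```

arm_command --pt "0 0 0 5 0" --pt "0 0 0 10 0" --pt "0 0 0 14 0" --pt "0 0 0 15 0" --pt "0 0 0 16 0" --pt "0 0 0 16 0" --pt "0 0 0 16 0"

```text
clock: 16.05
eef_pos: [552.9, -175.2, 57.7]
eef_rot: [3.141, 0.0, 1.712]
wrist_force: [0.1, -0.9, -1.9]
finger_gap: 56.1
finger_force: 25.0
```

arm_command --pt "0 0 0 0.7 0" --pt "0 0 0 1.4 0" --pt "0 0 0 1.4 0" --pt "0 0 0 1.4 0"

```text
clock: 16.55
eef_pos: [552.9, -175.3, 56.8]
eef_rot: [3.141, 0.0, 1.712]
wrist_force: [-3.5, 1.6, 5.9]
finger_gap: 56.0
finger_force: 25.0
```

arm_command --pt "0 0 0 -0.4 0" --pt "1 0 0 -0.4 0" --pt "1 0 0 -0.4 0" --pt "1 0 0 -0.4 0" --pt "1 0 0 -0.4 0" --pt "1 0 0 -0.4 0" --pt "1 0 0 -0.4 0" --pt "1 0 0 -20 0" --pt "1 0 0 -50 0" --pt "1 0 0 -90 0" --pt "1 0 0 -120 0" --pt "0.3 0 0 -120 0" --pt "0 0 0 -120 0" --pt "0 0 0 -120 0" --pt "0 0 0 -120 0"

```text
clock: 18.42
eef_pos: [552.6, -175.1, 175.3]
eef_rot: [-3.14, -0.001, 1.712]
wrist_force: [-1.6, -0.2, 0.4]
finger_gap: 57.6
finger_force: 0.0
```

```bash
python3 - <<'E'
from seg import *
print(monitor.read_state())
C=cams()
out=[]
for n,c in C.items():
    q=proj(c,[[540,-190,50]])[0].astype(int); out.append(cv2.resize(c['img'][q[1]-50:q[1]+50,q[0]-50:q[0]+50],(400,400),interpolation=2))
cv2.imwrite('pics/f.png',np.hstack(out)[...,::-1])
E
```

```text
{'clock': 18.425, 'joints': array([-3.70111933e-01,  4.08859592e-01,  1.49133793e+00,  1.61509567e-06,
        1.24269273e+00, -5.11320504e-01]), 'qd': array([ 4.84997661e-04, -3.19818762e-03, -4.25123942e-03, -1.01315660e-03,
        1.22762664e-03, -9.75083170e-05]), 'effort': array([ 1.05615942e-03, -5.81681442e+01, -3.40745223e+01,  5.38679806e-02,
        4.67085640e-02, -8.67818721e-05]), 'eef_pos': array([ 552.59527605, -175.14379716,  175.34365828]), 'eef_rot': array([-3.14046176e+00, -6.36288427e-04,  1.71200402e+00]), 'wrist_force': array([-1.6222811 , -0.20339208,  0.42576483]), 'moment': array([ 0.02494082,  0.05077375, -0.03040902]), 'finger_force': 0.0, 'finger_gap': 57.602157893872366}
```

View pics/f.png

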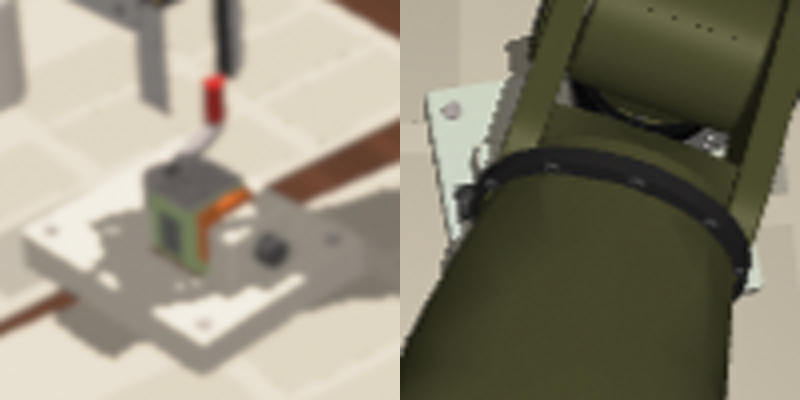

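Block seated in line, pad and lever untouched. Next: cage the knob loosely between the fingers.

```bash
cat >> h.py <<'E'
PIV=np.array([550.9,-209.9])
def arc(lev,lead=0,z=100):
    "tool target with TCP leading knob by lead mm along push"
    f=lev-np.radians(170)+.142
    p=PIV+70*np.array([np.cos(f),np.sin(f)])+lead*np.array([-np.sin(f),np.cos(f)])
    print(lev,p.round(1),end=" "); to(p[0],p[1],z,f+np.pi)
def forces(n=6):
    F=[]
    for _ in range(n): imaging.camera("scene"); F.append(monitor.read_state()["wrist_force"])
    F=np.array(F); s=monitor.read_state(); yaw=s["eef_rot"][2]; t=np.array([np.sin(yaw),-np.cos(yaw)]); r=np.array([np.cos(yaw),np.sin(yaw)])
    d=s["eef_pos"][:2]-PIV
    print("push",(-(F[:,:2]@t)).mean().round(2),"sd",(F[:,:2]@t).std().round(2),"rad",(F[:,:2]@r).mean().round(2),"lev_tcp",((np.arctan2(d[1],d[0])+np.radians(170)-.142+np.pi)%(2*np.pi)-np.pi).round(3),"R",np.hypot(*d).round(1),"gap",round(float(s["finger_gap"]),1),round(s["clock"],1))
E
python3 -c "
from h import *
arc(.19,z=140);arc(.19)"
```

```text
0.19 [ 489.7 -243.9] [-59.1, -72.0, 35.7] 69.1
0.19 [ 489.7 -243.9] [-59.1, -72.0, 75.7] 69.1
```

arm_command --pt "0.5 -30 -36 0 10.7" --pt "0.5 -59 -72 0 21.4" --pt "0.5 -59 -72 0 32" --pt "0.5 -59 -72 0 42.7" --pt "0.5 -59 -72 0 53.4" --pt "0.5 -59 -72 0 64" --pt "0.5 -59 -72 10 69.1" --pt "0.5 -59 -72 30 69.1" --pt "0.5 -59 -72 60 69.1" --pt "0.5 -59 -72 75.7 69.1" --pt "0.5 -59 -72 75.7 69.1"

```text
clock: 19.9
eef_pos: [489.6, -243.6, 99.8]
eef_rot: [-3.14, 0.001, 0.506]
wrist_force: [-0.3, -0.1, 0.4]
finger_gap: 46.6
finger_force: 0.0
```

```bash
python3 - <<'E'
from h import *
forces(4); arc(.19)
c=imaging.camera("scene")
q=proj(c,[[490,-244,90]])[0].astype(int); cv2.imwrite('pics/g.png',cv2.resize(c['img'][q[1]-30:q[1]+30,q[0]-30:q[0]+30],(480,480),interpolation=2)[...,::-1])
E
```

```text
push -0.32 sd 0.45 rad 0.04 lev_tcp 0.196 R 69.5 gap 46.9 20.1
0.19 [ 489.7 -243.9] [-0.5, -0.4, 1.5] -0.0
```

View pics/g.png

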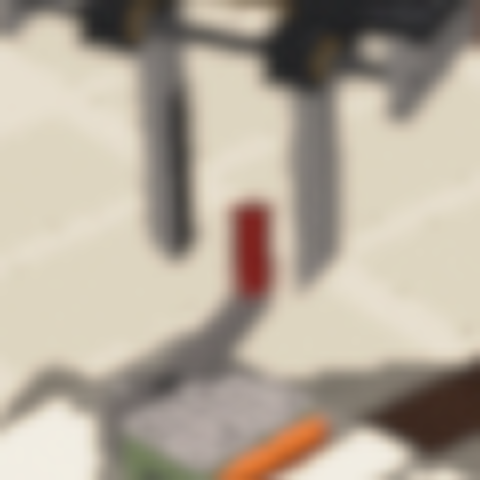

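The red knob (250,250) stands between the two fingers. Close the cage and print the arc rows.

arm_command --pt "0.235 0 0 0 0" --pt "0.235 0 0 0 0" --pt "0.235 0 0 0 0" --pt "0.235 0 0 0 0"

```text
clock: 20.65
eef_pos: [489.8, -243.7, 100.5]
eef_rot: [-3.141, 0.0, 0.506]
wrist_force: [-1.2, 0.7, 1.5]
finger_gap: 22.0
finger_force: 0.5
```

```bash
python3 - <<'E'
from h import *
forces(4)
for l in np.arange(.25,1.3,.1): arc(l,2)
E
```

```text
push 0.73 sd 0.29 rad -0.56 lev_tcp 0.189 R 69.8 gap 22.3 20.9
0.25 [ 492.9 -249.2] [0.1, 6.3, 0.5] -3.5
0.35 [ 497.1 -254.8] [1.1, 13.2, 0.5] -9.2
0.44999999999999996 [ 501.9 -259.9] [2.7, 20.0, 0.5] -14.9
0.5499999999999999 [ 507.1 -264.5] [5.0, 26.6, 0.5] -20.7
0.6499999999999999 [ 512.8 -268.6] [8.0, 32.9, 0.5] -26.4
0.7499999999999999 [ 518.8 -272.2] [11.6, 38.9, 0.4] -32.1
0.8499999999999999 [ 525.2 -275. ] [15.8, 44.5, 0.4] -37.8
0.9499999999999998 [ 531.8 -277.3] [20.5, 49.7, 0.4] -43.6
1.0499999999999998 [ 538.7 -278.9] [25.7, 54.4, 0.4] -49.3
1.15 [ 545.6 -279.7] [31.4, 58.5, 0.4] -55.0
1.2499999999999998 [ 552.6 -279.9] [37.4, 62.1, 0.4] -60.8
```

arm_command --pt "0.235 0.1 6.3 0.5 -3.5" --pt "0.235 1.1 13.2 0.5 -9.2" --pt "0.235 2.7 20 0.5 -14.9" --pt "0.235 5 26.6 0.5 -20.7" --pt "0.235 8 32.9 0.5 -26.4" --pt "0.235 11.6 38.9 0.5 -32.1" --pt "0.235 15.8 44.5 0.5 -37.8" --pt "0.235 20.5 49.7 0.5 -43.6" --pt "0.235 25.7 54.4 0.5 -49.3" --pt "0.235 31.4 58.5 0.5 -55" --pt "0.235 31.4 58.5 0.5 -55"

```text
clock: 22.22
eef_pos: [545.8, -279.7, 99.8]
eef_rot: [3.141, 0.0, 1.465]
wrist_force: [-0.5, -0.1, 0.3]
finger_gap: 22.0
finger_force: 0.0
```

```bash
python3 - <<'E'
from h import *
forces(4)
for l in np.arange(1.2,1.65,.05): arc(l,2)
E
```

```text
push 0.13 sd 0.51 rad -0.3 lev_tcp 1.177 R 70.0 gap 22.3 22.4
1.2 [ 549.1 -279.9] [0.2, 3.6, -0.1] -3.0
1.25 [ 552.6 -279.9] [0.6, 7.1, -0.1] -5.9
1.3 [ 556.1 -279.7] [1.1, 10.6, -0.1] -8.7
1.35 [ 559.6 -279.4] [1.8, 14.0, -0.1] -11.6
1.4000000000000001 [ 563.  -278.9] [2.7, 17.4, -0.1] -14.5
1.4500000000000002 [ 566.5 -278.2] [3.8, 20.7, -0.1] -17.3
1.5000000000000002 [ 569.9 -277.3] [5.0, 24.0, -0.1] -20.2
1.5500000000000003 [ 573.2 -276.3] [6.4, 27.2, -0.1] -23.0
1.6000000000000003 [ 576.5 -275.1] [7.9, 30.4, -0.1] -25.9
```

arm_command --pt "0.235 0.2 3.6 0 -3" --pt "0.235 0.6 7.1 0 -5.9" --pt "0.235 1.1 10.6 0 -8.7" --pt "0.235 1.1 10.6 0 -8.7"

```text
clock: 22.92
eef_pos: [556.2, -279.7, 99.9]
eef_rot: [3.142, 0.0, 1.617]
wrist_force: [-1.0, -0.5, -0.3]
finger_gap: 21.9
finger_force: 0.0
```

```bash
python3 - <<'E'
from h import *
forces(6)
for l in (1.35,1.4,1.45,1.5): arc(l,2)
c=imaging.camera("scene")
q=proj(c,[[556,-260,90]])[0].astype(int); cv2.imwrite('pics/i.png',cv2.resize(c['img'][q[1]-35:q[1]+35,q[0]-35:q[0]+35],(490,490),interpolation=2)[...,::-1])
E
```

```text
push -0.39 sd 0.69 rad 0.2 lev_tcp 1.33 R 70.1 gap 21.9 23.2
1.35 [ 559.6 -279.4] [0.2, 3.4, -0.0] -2.8
1.4 [ 563.  -278.9] [0.6, 6.9, -0.0] -5.7
1.45 [ 566.5 -278.2] [1.1, 10.3, -0.0] -8.6
1.5 [ 569.9 -277.3] [1.8, 13.7, -0.0] -11.4
```

View pics/i.png

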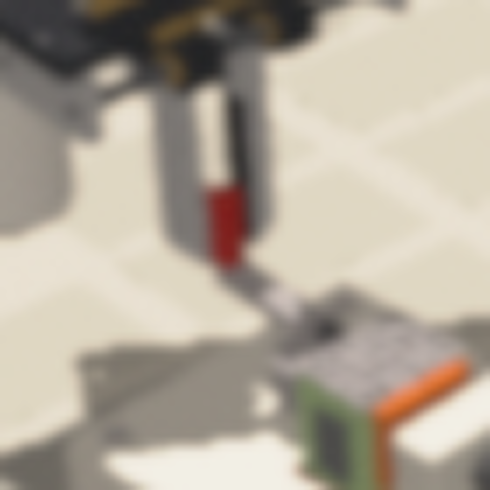

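The knob (225,225) is in the cage and follows; the lever sweeps the -y side. Now small steps with force checks.

arm_command --pt "0.235 0.1 1.7 0 -1.4" --pt "0.235 0.2 3.4 0 -2.8" --pt "0.235 0.4 5.1 0 -4.3" --pt "0.235 0.6 6.9 0 -5.7" --pt "0.235 0.6 6.9 0 -5.7"

```text
clock: 23.9
eef_pos: [563.4, -278.8, 99.9]
eef_rot: [3.141, 0.0, 1.718]
wrist_force: [-0.1, 0.3, 0.9]
finger_gap: 22.2
finger_force: 0.0
```

```bash
python3 - <<'E'
from h import *
forces(6)
for l in (1.45,1.5,1.55,1.6): arc(l,2)
E
```

```text
push 0.07 sd 0.35 rad -0.22 lev_tcp 1.431 R 70.0 gap 22.0 24.2
1.45 [ 566.5 -278.2] [0.1, 3.3, -0.0] -2.8
1.5 [ 569.9 -277.3] [0.5, 6.8, -0.0] -5.7
1.55 [ 573.2 -276.3] [1.0, 10.3, -0.0] -8.6
1.6 [ 576.5 -275.1] [1.7, 13.7, -0.0] -11.4
```

arm_command --pt "0.235 0.05 1.7 0 -1.4" --pt "0.235 0.1 3.3 0 -2.8" --pt "0.235 0.1 3.3 0 -2.8"

```text
clock: 24.58
eef_pos: [566.5, -278.2, 99.9]
eef_rot: [3.142, -0.0, 1.767]
wrist_force: [0.4, 0.1, 0.4]
finger_gap: 22.0
finger_force: 0.2
```

```bash
python3 - <<'E'
from h import *
forces(5)
for l in (1.5,1.55,1.6): arc(l,2)
E
```

```text
push 0.08 sd 0.45 rad 0.28 lev_tcp 1.479 R 70.1 gap 22.0 24.8
1.5 [ 569.9 -277.3] [0.3, 3.5, 0.0] -2.9
1.55 [ 573.2 -276.3] [0.7, 7.0, 0.0] -5.8
1.6 [ 576.5 -275.1] [1.2, 10.4, 0.0] -8.6
```

arm_command --pt "0.235 0.1 1.7 0 -1.4" --pt "0.235 0.3 3.5 0 -2.9" --pt "0.235 0.3 3.5 0 -2.9"

```text
clock: 25.2
eef_pos: [569.8, -277.4, 100.0]
eef_rot: [-3.141, 0.0, 1.817]
wrist_force: [-1.8, -2.0, 0.4]
finger_gap: 22.0
finger_force: 1.3
```

```bash
python3 - <<'E'
from h import *
forces(5)
for l in (1.55,1.6): arc(l,2)
E
```

```text
push 2.41 sd 0.53 rad -1.34 lev_tcp 1.528 R 70.1 gap 22.3 25.4
1.55 [ 573.2 -276.3] [0.3, 3.6, -0.0] -2.9
1.6 [ 576.5 -275.1] [0.6, 7.0, -0.0] -5.7
```

arm_command --pt "0.235 0.1 1.8 0 -1.4" --pt "0.235 0.3 3.6 0 -2.9" --pt "0.235 0.4 5.3 0 -4.3" --pt "0.235 0.6 7 0 -5.7" --pt "0.235 0.6 7 0 -5.7"

```text
clock: 26.08
eef_pos: [576.6, -275.1, 100.0]
eef_rot: [3.142, 0.0, 1.918]
wrist_force: [-2.7, -2.8, -0.2]
finger_gap: 22.4
finger_force: 1.7
```

```bash
python3 - <<'E'
from h import *
forces(6)
for l in (1.65,1.68,1.7,1.75): arc(l,2)
E
```

```text
push 3.1 sd 0.73 rad -2.51 lev_tcp 1.63 R 69.9 gap 22.2 26.4
1.65 [ 579.7 -273.7] [0.0, 3.4, -0.0] -2.9
1.68 [ 581.6 -272.8] [0.2, 5.5, -0.0] -4.6
1.7 [ 582.9 -272.2] [0.4, 6.9, -0.0] -5.7
1.75 [ 586.  -270.5] [0.9, 10.4, -0.0] -8.6
```

arm_command --pt "0.235 0 1.7 0 -1.4" --pt "0.235 0 3.4 0 -2.9" --pt "0.235 0.2 5.5 0 -4.6" --pt "0.235 0.4 6.9 0 -5.7" --pt "0.235 0.4 6.9 0 -5.7"

```text
clock: 27.0
eef_pos: [582.9, -272.1, 99.9]
eef_rot: [3.142, -0.0, 2.017]
wrist_force: [-3.4, -2.1, 0.9]
finger_gap: 22.2
finger_force: 1.8
```

```bash
python3 - <<'E'
from h import *
forces(8)
for l in (1.72,1.75,1.8): arc(l,2)
E
```

```text
push 3.26 sd 0.64 rad -0.76 lev_tcp 1.728 R 70.0 gap 22.3 27.4
1.72 [ 584.1 -271.5] [0.0, 1.4, -0.1] -1.2
1.75 [ 586.  -270.5] [0.2, 3.5, -0.1] -2.9
1.8 [ 588.9 -268.7] [0.5, 7.0, -0.1] -5.8
```

arm_command --pt "0.235 0.1 1.8 0 -1.5" --pt "0.235 0.2 3.5 0 -2.9" --pt "0.235 0.2 3.5 0 -2.9"

```text
clock: 27.78
eef_pos: [585.8, -270.6, 99.9]
eef_rot: [-3.141, -0.0, 2.067]
wrist_force: [-4.0, -1.9, 0.8]
finger_gap: 22.3
finger_force: 2.2
```

```bash
python3 -c "
from h import *
forces(8)"
```

```text
push 4.44 sd 0.66 rad 0.32 lev_tcp 1.777 R 70.0 gap 22.3 28.2
```

arm_command --pt "0.235 0 -2 0 0" --pt "0.45 0 -2 0 0" --pt "0.45 0 -2 0 0" --pt "0.45 0 -2 0 0" --pt "0.45 0 -2 -30 0" --pt "0.45 0 -2 -70 0" --pt "0.45 0 -2 -120 0" --pt "0.45 -100 -2 -150 0" --pt "0.45 -150 -2 -150 0" --pt "0.45 -150 -2 -150 0" --pt "0.45 -150 -2 -150 0"

```text
clock: 29.55
eef_pos: [655.5, -405.3, 247.9]
eef_rot: [-3.141, -0.001, 2.065]
wrist_force: [-0.0, 0.2, -0.5]
finger_gap: 42.0
finger_force: 0.0
```

```bash
python3 - <<'E'
from h import *
print(monitor.read_state()["eef_pos"])
C=cams(); out=[]
for n,c in C.items():
    q=proj(c,[[555,-215,60]])[0].astype(int); out.append(cv2.resize(c['img'][q[1]-40:q[1]+40,q[0]-40:q[0]+40],(400,400),interpolation=2))
cv2.imwrite('pics/j.png',np.hstack(out)[...,::-1])
c=C["scene"];hsv=cv2.cvtColor(c["img"],cv2.COLOR_RGB2HSV); m=((hsv[...,0]<6)|(hsv[...,0]>172))&(hsv[...,1]>170)&(hsv[...,2]>90)
q=proj(c,[[584,-271,91]])[0]; yy,xx=np.mgrid[:480,:640]; m&=np.hypot(xx-q[0],yy-q[1])<20
for l in(1.65,1.75,1.85):
    f=l-np.radians(170)+.142; print(l,proj(c,[[*(PIV+70*np.array([np.cos(f),np.sin(f)])),91]]).round(1))
print(m.sum(),xx[m].mean(),yy[m].mean())
E
```

```text
[ 655.52607318 -405.27961813  247.87116182]
1.65 [[252.  208.5]]
1.75 [[250.8 209.7]]
1.85 [[249.8 211. ]]
17 251.1764705882353 209.58823529411765
```

View pics/j.png

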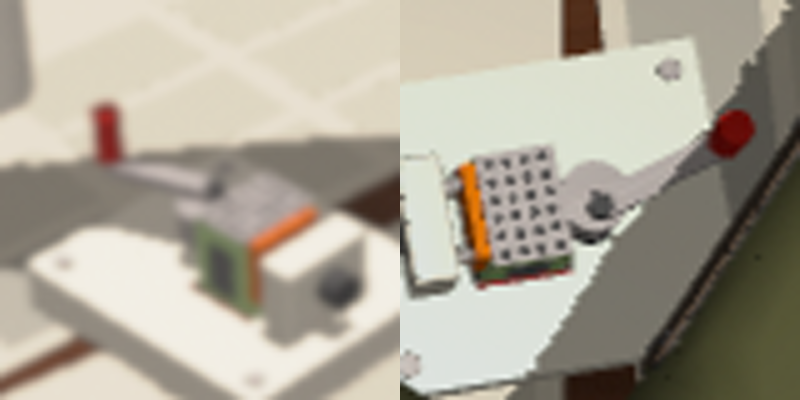

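The block sits clamped between the cam and the orange pad (right, ~510,215). The knob is at (735,130), matching lever ≈ 1.74 rad, and the gripper is clear. I'm handing the job in.

```bash
python3 -c "
from h import *
print(job.sign_off())"
```

```text
the job is handed in; nothing more can be done
None
```

The block is home in the socket, clamped at a lever angle of about 1.74 rad (knob force about 4.4 N, pad pushed back an estimated 2 mm), everything is released, and the job is handed in; the sign-off returned no verdict.

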